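# Locate and clamp a flange casting under the eddy-current probe

### The job

Set the flange casting up for its eddy-current check: slide it over the fixture plate until it sits square against both dowel pins and hard up to the end stop, then press the toggle clamp's handle fully down so that the clamp holds it there, and only then swing the probe arm right round to its stop, so that the probe stands over the casting's bore. Leave the other loose things on the bench and on the fixture plate where they are.

Things in the scene. Friction and masses are not known exactly. Their poses are not given: they have to be found in the camera images.
- fixture: Locating fixture fixed to the bench: aluminium plate 275 x 400 mm, upper face 15 mm above the bench. Origin on the bench under the centre of the casting when located; z up; +x towards the two dowels (away from the robot at yaw 0), -y towards end stop and toggle clamp. The plate spans x -145 to +130, y -210 to +190 mm. What follows is in this frame.
- dowel_left (a point): Foot, on the plate's upper face, of one of two upright dark steel dowel pins, 12 mm diameter, 24 mm tall, at fixture x 54, y +40 mm: their casting-side faces lie on the line x = 48 mm.
- dowel_right (a point): Foot of the other, equal dowel pin, at fixture x 54, y -40 mm.
- stop_face (a point): Centre of the casting-side face of the end stop, a dark steel block 60 mm (x) by 16 mm (y), 22 mm tall above the plate; the face lies at fixture y = -70 mm and looks to +y.
- casting: Grey flange casting, about 0.6 kg, loose and skewed on the fixture plate: foot 96 (x) by 140 (y) by 16 mm thick; round boss in its middle, 76 mm diameter, 8 mm high, bored 32 mm. Origin under the foot's centre. Slides when pushed on its edges. Located, its frame stands over the fixture's and matches it: long +x side on both dowels, -y end on the end stop.
- edge_left (a point): Point on the casting's long +x side, 40 mm to +y of the middle, at half the foot's thickness; meets the left dowel.
- edge_right (a point): Point on the casting's long +x side, 40 mm to -y of the middle, at half the foot's thickness; meets the right dowel.
- end_face (a point): Middle of the casting's short -y end, at half the foot's thickness; meets the end stop.
- bore (a point): Centre of the top of the casting's bored boss, 24 mm above its underside.
- clamp_handle (a joint): Toggle clamp handle angle (rad) about its level hinge, parallel to fixture x. 0: open, pointing outwards (-y) and up at 62 deg; 0.95: shut against its end, 8 deg above level. It moves down and outwards in that upright plane, takes about 5 N at the grip (8 to 10 N at the end) and stays where left. A linkage lowers the clamp arm by the same angle.
- handle_pivot (a point): Middle of the handle's hinge, at fixture x 0, y -145 mm, 56 mm above the bench.
- handle_grip (a point): Point on the axis of the handle's straight black round grip (17 mm diameter), 95 mm from the hinge; the grip runs from 45 mm to 126 mm from the hinge and ends in a hemisphere centred 118 mm from it.
- clamp_arm: Steel arm of the toggle clamp with a sprung rubber-tipped spindle 57 mm from its hinge. Origin: the hinge, fixture y -112 mm, 52 mm above the bench. Starts raised; shut, it lies level towards +y over the end stop and the tip presses the casting's foot 15 mm in from its -y end with about 6 N.
- probe_arm (a joint): Probe arm angle (rad) about its upright post, counter-clockwise from above. 0: parked, pointing 70 deg counter-clockwise from fixture +x; 2.635: at its stop, probe over the located casting's bore. On the way it points left (+y), then to the robot (-x). About 0.7 N at 85 mm from the post moves it; it stays where left.
- probe_pivot (a point): Axis of the probe arm's post at the height of the arm's axis, at fixture x 98, y 85 mm, 76 mm above the bench; the hub is 30 mm in diameter and nothing on the post stands higher than 91 mm above the bench.
- probe_tip (a point): Lower tip of the probe, 130 mm from the post's axis, 32 mm below the axis of the arm, so that it passes 5 mm above the casting's boss. The arm is a level round bar 12 mm in diameter, its axis 76 mm above the bench, that ends in a probe holder block 26 mm along the arm, 22 mm wide and 20 mm tall; the probe's cap stands 31 mm above the axis.
- step_block: Bystander: small steel step block, 20 x 75 mm, 30 mm tall at its high end, on the fixture plate's near right corner. Origin under its middle.
- hex_key: Bystander: L-shaped hex key, 95 mm long, 6 mm thick, on the fixture plate beyond the right dowel. Origin under the middle of the long leg.
- mouse: Bystander: computer mouse without cable, 105 x 60 x 31 mm, on the bench to the left.
- borescope: Bystander: rigid borescope, 375 mm long, black eyepiece end and thin steel tube, on the bench to the right.
- glasses: Bystander: folded spectacles, 120 mm wide, 14 mm high, on the bench to the right of the fixture.
- marker: Bystander: marker pen, 135 mm long, on the bench to the left of the fixture.
Things that resemble listed ones, but are neither listed nor needed, are in the scene too. What is shaped like the casting but red is not meant.

How it is judged (in metres and radians):
On the way, in this order (a step that is already met when the one before it is completed fails the run):
1. the casting is against both dowels and the end stop while the clamp is still open (x of each of edge_left, edge_right in the frame of fixture above 0.046 m and y of end_face in the frame of fixture below -0.068 m and value of joint clamp_handle below 0.4 rad), for 0.2 s.
2. the clamp handle is fully down and the clamp presses on the casting (value of joint clamp_handle above 0.85 rad and contact force between clamp_arm and casting above 3 N), for 0.2 s.
3. the probe arm is round at its stop (value of joint probe_arm above 2.59 rad), for 0.2 s.
At the end, for the whole second after the job is handed in: The casting lies still and flat, within 2 mm of both dowels and of the end stop; the clamp handle is down (over 0.85 rad) and the clamp presses on the casting with more than 3 N; the probe arm is at its stop (over 2.59 rad), the probe within 8 mm of the bore's centre (all of step 2 and x of edge_left in the frame of fixture between 0.046 and 0.05 m and x of edge_right in the frame of fixture between 0.046 and 0.05 m and y of end_face in the frame of fixture between -0.072 and -0.068 m and angle between casting's own z axis and vertical below 0.03 rad and linear speed of casting below 0.01 m/s and value of joint probe_arm above 2.59 rad and horizontal distance between probe_tip and bore below 0.008 m); the robot touches nothing.
It fails at once if a bystander is pushed more than 15 mm from its place (distance of any of step_block, hex_key, mouse, borescope, glasses, marker from where it was at the start of the episode above 0.015 m).
It also fails if it takes over 72 s, if anything falls off the work surface, if the arm or the gripper's body presses on something with over 40 N, if the wrist force passes 120 N, or if a joint passes its speed limit or range.

### The arm

A 7-joint arm with a two-finger parallel gripper is mounted at the origin on the work surface. World frame = base frame: x ahead of the robot, y to its left, z up, the work surface at z = 0. Lengths are in m, angles in degrees, forces in N, time in s.
With the tool pointing down it reaches from about 0.4 to 0.875 m from the base axis. Payload 6.5 kg.
Tool frame: the origin (TCP) lies at the very end of the fingers, on their centre line; the grasp point (between the pads) lies 19 mm behind it; z points along the fingers, y is the line along which they close (so a half turn about z gives the same grasp; the last joint's range is limited). The gripper opens to 88 mm and grips with 3 to 60 N. Pads are 18 mm wide; open, the fingers measure 123 mm over their backs; the gripper's body (75 mm by 187 mm) begins 45 mm behind the grasp point.
Start: joints at [68.686, 30.733, -0.252, 88.115, 0.149, 61.152, -4.079], TCP at [0.196, -0.62, 0.239] pointing down, gripper open.
Joint ranges: [-154.64, 154.64], [-21.42, 123.67], [-72.66, 72.17], [13.99, 137.28], [-74.86, 254.86], [10.95, 109.41], [-158.01, 158.01]. Speed limits (degrees/s): [136.94, 136.94, 180, 180, 180, 180, 180].

### API

Orientations are given as a 3x3 rotation matrix whose columns are the frame's x, y, z axes.
In Python, from workcell import read_state, camera, calibration, finish_job gives the robot as it stands.
- The arm moves only by the tool servo_tool, never from a script. Its argument "targets" is one flat list of numbers, 7 for each row, row after row: the turn, a rotation vector about the tool's x, y, z in rad, then the shift along the tool's x, y, z in cm, then the opening, from -1 (shut) to 1 (fully open), so that 0 is half open. A call has 1 to 10 rows; each row is the pose to reach, as a shift and turn from the pose commanded when the call began, along the tool's axes at that moment; what a row does not reach only later rows make up. A row lasts 1/8 s, in which the tool goes at most 62.5 mm and 10.7 degrees, less where a joint would pass 70% of its speed; a pose out of reach is approached as far as the arm can. A call with a gripper value outside its range is refused whole. The fingers move at their own pace and stop on an object; "force" is the grip in N (left out, the last holds). Time passes only in rows, so rows that repeat a pose let the fingers close. It gives the time, the measured TCP pose, the force, the opening and the grip force at its end, in the units of the state.
- read_state(): the state, without advancing time (a new reading comes with each control period).
- camera(name): name is "scene" or "top"; returns the picture (400x640x3 uint8, blue, green, red); there is no depth.
- calibration(name): a dict with "camera_matrix" (3x3 intrinsics, pixels), "world_from_camera" (4x4, takes a point from camera to world coordinates). Camera axes: x right, y down, z forward; pixel columns grow to the right and rows downward; lengths in m; the calibration is good to about 2 mm. A picture is of the moment at which its call begins. calibration takes no time and is no camera call.
- finish_job(): hands the job in; it is judged then, once.
The state is a dict: "time_s": time; "joint_positions": joint angles; "qvel": joint speeds; "effort": joint torques, N m; "ee_pos": TCP position; "orientation": TCP orientation; "wrist_force": force on the tool from outside, world axes, zero at the start; "ft_torque": the same for the moment, N m; "opening": finger opening in m; "gripper_force": force on a finger pad.
Only numpy, scipy, OpenCV 4.12 (cv2) and the standard library are available. Lean on these libraries where they do the work, as an engineer would, in place of code of your own. Each camera call takes 0.05 s, during which the arm holds its last target. There are 200 camera calls.

## Working session

There is one attempt and no reset: what is moved stays moved. The work goes in short steps, Python scripts to look and compute and a tool call to move; the robot and the scene stay as the last step left them, time stands still between calls to the robot, and variables do not carry over. Pictures are saved under pics/ and viewed, at most 10 in all, crops included, and the job is handed in when it is done.

Besides the shell and the picture viewer there is one more tool, called after "Emit:" as a command line: name --argument value ..., lists and objects as JSON in quotes. servo_tool: Moves the arm, as the interface text tells. Its arguments: {"type":"object","properties":{"targets":{"type":"array","items":{"type":"number"}},"force":{"type":"number"}},"required":["targets"]}

```bash
mkdir -p pics
python3 - <<'E'
from workcell import *
import cv2, numpy as np
for n in("scene","top"):
    cv2.imwrite(f"pics/{n}0.png",camera(n)); c=calibration(n); print(n,np.round(c["camera_matrix"],1).tolist(),np.round(c["world_from_camera"],4).tolist())
s=read_state(); print(s)
E
```

```text
scene [[463.9, 0.0, 315.8], [0.0, 463.9, 197.9], [0.0, 0.0, 1.0]] [[0.105, 0.5796, -0.8081, 1.4052], [0.9942, -0.0409, 0.0998, -0.1836], [0.0248, -0.8139, -0.5805, 0.8144], [0.0, 0.0, 0.0, 1.0]]
top [[486.2, 0.0, 317.6], [0.0, 486.2, 201.9], [0.0, 0.0, 1.0]] [[-0.0181, -0.9836, 0.1793, 0.2457], [-0.9998, 0.0182, -0.001, -0.0357], [-0.0023, -0.1793, -0.9838, 1.3356], [0.0, 0.0, 0.0, 1.0]]
{'time_s': 0.1, 'joint_positions': array([68.68562195, 30.7712084 , -0.25415749, 88.16399991,  0.14920008,
       61.1512268 , -4.0799083 ]), 'qvel': array([-0.04122278, -0.08892987, -0.01349623, -0.16000083,  0.05480291,
       -0.00787913,  0.03441282]), 'effort': array([ 1.75031109e-03, -5.72088003e+01,  9.93693508e-01, -2.52235615e+01,
       -5.61485218e-02,  1.34522037e-02,  5.85267890e-05]), 'ee_pos': array([ 0.19551355, -0.61933279,  0.2379558 ]), 'orientation': array([[ 9.53585454e-01,  3.01122013e-01, -5.62207243e-04],
       [ 3.01122515e-01, -9.53584442e-01,  1.39373840e-03],
       [-1.16426768e-04, -1.49834192e-03, -9.99998871e-01]]), 'wrist_force': array([-0.08169569, -0.47925222,  0.09394776]), 'ft_torque': array([0.01301275, 0.04430929, 0.04817033]), 'gripper_force': 0.0, 'opening': 0.08811409706523823}
```

View pics/scene0.png

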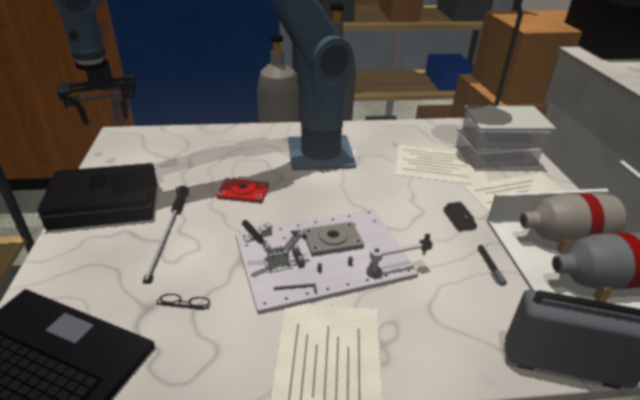

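View pics/top0.png

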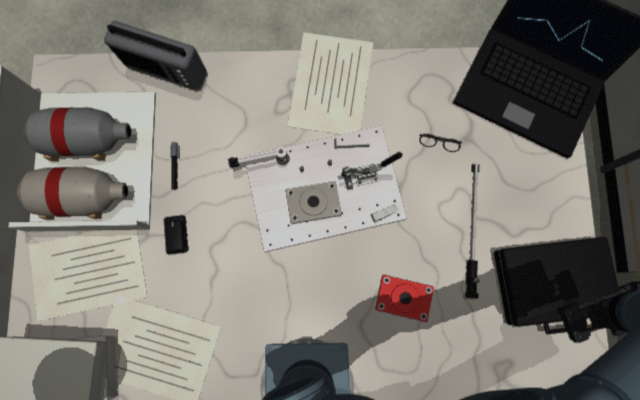

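The scene view shows the fixture around (325,258). The top view shows the plate with corners near (245,160), (382,128), (406,218) and (264,251). There are two casting-shaped things: grey at top (314,201), and red at top (405,298). The grey one on the plate is meant, because the red one is excluded. I'll confirm that in an enlarged crop and measure the plate.

```bash
cat > h.py <<'E'
from workcell import *
import cv2, numpy as np
def ray(n,uv,z):
    c=calibration(n);K=c["camera_matrix"];T=c["world_from_camera"]
    d=T[:3,:3]@np.linalg.inv(K)@np.array([uv[0],uv[1],1.]);o=T[:3,3]
    return (o+d*(z-o[2])/d[2])
def proj(n,p):
    c=calibration(n);T=np.linalg.inv(c["world_from_camera"]);q=c["camera_matrix"]@(T[:3,:3]@np.asarray(p)+T[:3,3]);return q[:2]/q[2]
E
python3 - <<'E'
from h import *
im=cv2.imread("pics/top0.png")
c=im[120:260,220:420]
hsv=cv2.cvtColor(im,cv2.COLOR_BGR2HSV)
for p in[(270,180),(330,235),(360,150),(230,220),(300,150),(310,190),(350,290)]: print(p,im[p[1],p[0]],hsv[p[1],p[0]])
# plate: blue>=red
d=im[:,:,0].astype(int)-im[:,:,2]
m=((d>2)&(im[:,:,1]>120)).astype(np.uint8)
m[:110]=0;m[270:]=0;m[:,:200]=0;m[:,430:]=0
m=cv2.morphologyEx(m,cv2.MORPH_OPEN,np.ones((3,3)))
cs,_=cv2.findContours(m,0,1);k=max(cs,key=cv2.contourArea);h=cv2.convexHull(k)
a=cv2.approxPolyDP(h,6,True)[:,0];print(a)
P=np.array([ray("top",p,.015)[:2] for p in h[:,0].astype(float)]);r=cv2.minAreaRect((P*1000).astype(np.float32));print(r,cv2.boxPoints(r))
big=cv2.resize(c,None,fx=4,fy=4,interpolation=cv2.INTER_CUBIC)
cv2.imwrite("pics/c1.png",big)
E
```

```text
(270, 180) [189 191 198] [  7  12 198]
(330, 235) [191 192 194] [ 10   4 194]
(360, 150) [188 190 196] [  8  10 196]
(230, 220) [174 184 191] [ 18  23 191]
(300, 150) [185 186 193] [  4  11 193]
(310, 190) [121 130 134] [ 21  25 134]
(350, 290) [159 169 175] [ 19  23 175]Traceback (most recent call last):
  File "<stdin>", line 11, in <module>
ValueError: max() iterable argument is empty
```

Run:
```python
from h import *
im=cv2.imread("pics/top0.png")
b=cv2.GaussianBlur(im,(3,3),0).astype(int)
m=((b[:,:,1]-b[:,:,0]<6)&(b[:,:,1]>150)).astype(np.uint8)
m[:110]=0;m[270:]=0;m[:,:200]=0;m[:,430:]=0
m=cv2.morphologyEx(m,cv2.MORPH_OPEN,np.ones((3,3)))
cs,_=cv2.findContours(m,0,1);k=max(cs,key=cv2.contourArea);h=cv2.convexHull(k)
print(cv2.approxPolyDP(h,6,True)[:,0].tolist())
P=np.array([ray("top",p,.015)[:2] for p in h[:,0].astype(float)]);r=cv2.minAreaRect((P*1000).astype(np.float32));print(r,cv2.boxPoints(r).tolist())
big=cv2.resize(im[120:260,220:420],None,fx=4,fy=4,interpolation=cv2.INTER_CUBIC)
cv2.imwrite("pics/c1.png",big)
```

```text
[[381, 127], [405, 218], [264, 250], [247, 166], [282, 147]]
((528.5885620117188, -55.717620849609375), (277.06304931640625, 400.4427795410156), 11.974127769470215) [[351.5313720703125, 111.40609741210938], [434.6112060546875, -280.3236083984375], [705.645751953125, -222.84133911132812], [622.56591796875, 168.88836669921875]]
```

View pics/c1.png

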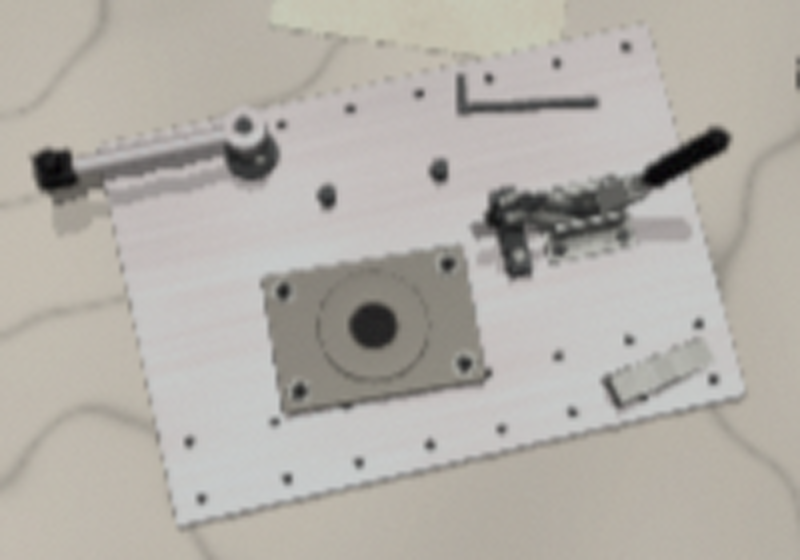

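The crop shows the grey casting at crop (373,325), which is top (313,201). It has a bored boss and lies skewed on the plate, so it is the right part. Dowels are at crop (327,196) and (438,170), the clamp with its black handle at (690,155), the parked probe arm runs from (245,130) to (52,170), and the step block is at (658,372). The plate fit gives 277x400 mm at yaw 12.0°.

```bash
cat >> h.py <<'E'
yaw=np.radians(11.97);R=np.array([[np.cos(yaw),-np.sin(yaw),0],[np.sin(yaw),np.cos(yaw),0],[0,0,1]])
O=np.array([.5286,-.0557,0])+R@[.0075,.010,0]
tof=lambda p:R.T@(np.asarray(p)-O)*1000   # world m -> fixture mm
tow=lambda f:R@(np.asarray(f)/1000.)+O
def cast(im):
    b=cv2.GaussianBlur(im,(3,3),0).astype(int);g=b[:,:,1]
    m=((g>75)&(g<160)&(abs(b[:,:,2]-b[:,:,0])>5)).astype(np.uint8)
    x=np.zeros_like(m);q=np.array([proj("top",tow(f)) for f in [(-143,-68,15),(50,-68,31),(50,150,31),(-143,150,15)]]).astype(np.int32)
    cv2.fillConvexPoly(x,q,1);m&=x
    m=cv2.morphologyEx(m,cv2.MORPH_OPEN,np.ones((3,3)))
    k=max(cv2.findContours(m,0,1)[0],key=cv2.contourArea)
    P=np.array([tof(ray("top",p,.031))[:2] for p in k[:,0].astype(float)],np.float32)
    return cv2.minAreaRect(P)
E
python3 - <<'E'
from h import *
im=cv2.imread("pics/top0.png")
print("O",O)
for n,f in dict(dl=(54,40,39),dr=(54,-40,39),post=(98,85,91),tip=(0,-200,160),).items(): print(n,(proj("top",tow(f))-[220,120])*4,proj("scene",tow(f)))
r=cast(im);print(r,cv2.boxPoints(r).tolist())
print("bore",tof(ray("top",(220+373/4,120+325/4),.039)))
print("step",[tof(ray("top",(220+u/4,120+v/4),.03)).round() for u,v in[(605,378),(695,338),(712,355),(620,408)]])
s=read_state();print("tcp",tof(s["ee_pos"]),"yaw",np.degrees(np.arctan2(s["orientation"][1,0],s["orientation"][0,0])))
E
```

```text
O [ 0.53386293 -0.04436194  0.        ]
dl [325.47873051 190.60966847] [349.48132896 256.67016656]
dr [438.8975573  165.13320515] [318.50288673 263.11634693]
post [241.99424816 123.23504142] [375.75085291 248.82525946]
tip [712.10501337 140.09769852] [245.07124847 221.82579647]
((-46.538352966308594, 30.132694244384766), (141.7696990966797, 98.96214294433594), 86.64421844482422) [[-100.08389282226562, -37.734188079833984], [-1.291440486907959, -43.52703094482422], [7.0071868896484375, 97.99957275390625], [-91.78526306152344, 103.79241943359375]]
bore [-44.7963618   29.17917478  39.        ]
step [array([-114., -116.,   30.]), array([-101., -183.,   30.]), array([-115., -191.,   30.]), array([-137., -121.,   30.])]
tcp [-450.24109361 -492.29538274  237.95579874] yaw 17.525036566322125
```

Emit:
servo_tool --targets '[0,0,0.097,8,-8,0,-1,0,0,0.097,16,-15,0,-1,0,0,0.097,24,-23,0,-1,0,0,0.097,33.2,-31.1,0,-1,0,0,0.097,33.2,-31.1,0,-1,0,0,0.097,38,-41,4,-1,0,0,0.097,43,-51,8,-1,0,0,0.097,46.9,-58.9,12,-1,0,0,0.097,46.9,-58.9,12,-1,0,0,0.097,46.9,-58.9,12,-1]' --force 20

```text
time_s: 1.35
ee_pos: [0.4306, -0.0547, 0.1608]
orientation: [[0.978, 0.207, 0.0], [0.207, -0.978, -0.0], [0.0, 0.0, -1.0]]
wrist_force: [0.9, 0.2, 0.2]
opening: 0.0006
gripper_force: 0.0
```

```bash
cat > st.py <<'E'
from h import *
s=read_state();print("t",s["time_s"],"tcp",tof(s["ee_pos"]).round(1),"yaw",np.degrees(np.arctan2(s["orientation"][1,0],s["orientation"][0,0])).round(2),"Ff",(R.T@s["wrist_force"]).round(1),"op",round(s["opening"],4))
E
python3 st.py
```

```text
t 1.35 tcp [-103.2   11.4  160.8] yaw 11.94 Ff [ 0.9 -0.   0.2] op 0.0006
```

Emit:
servo_tool --targets '[0,0,0,0,0,0,-1,0,0,0,0,0,0,-1]'

```text
time_s: 1.6
ee_pos: [0.4301, -0.057, 0.1611]
orientation: [[0.978, 0.207, -0.001], [0.207, -0.978, -0.0], [-0.001, 0.0, -1.0]]
wrist_force: [0.8, -0.1, -0.2]
opening: 0.0004
gripper_force: 0.0
```

```bash
python3 st.py
```

```text
t 1.6 tcp [-104.1    9.2  161.1] yaw 11.97 Ff [ 0.8 -0.2 -0.2] op 0.0004
```

Emit:
servo_tool --targets '[0,0,0,2.1,-4.4,0,-1,0,0,0,4.2,-8.8,0,-1,0,0,0,6.4,-13.1,0,-1,0,0,0,6.4,-13.1,4,-1,0,0,0,6.4,-13.1,8,-1,0,0,0,6.4,-13.1,11.5,-1,0,0,0,6.4,-13.1,13.5,-1,0,0,0,6.4,-13.1,14,-1,0,0,0,6.4,-13.1,14,-1]'

```text
time_s: 2.72
ee_pos: [0.4664, 0.084, 0.0217]
orientation: [[0.979, 0.206, 0.001], [0.206, -0.979, -0.0], [0.0, 0.001, -1.0]]
wrist_force: [-0.6, -0.8, 0.0]
opening: 0.0005
gripper_force: 0.0
```

```bash
python3 st.py
```

```text
t 2.725 tcp [-39.4 139.5  21.7] yaw 11.87 Ff [-0.8 -0.7  0. ] op 0.0005
```

Emit:
servo_tool --targets '[0,0,0,0,0.7,0,-1,0,0,0,0,1.3,0,-1,0,0,0,0,1.9,0,-1,0,0,0,0,2.4,0,-1,0,0,0,0,2.9,0,-1,0,0,0,0,3.4,0,-1,0,0,0,0,3.8,0,-1,0,0,0,0,4.2,0,-1,0,0,0,0,4.6,0,-1,0,0,0,0,4.6,0,-1]'

```text
time_s: 3.98
ee_pos: [0.4754, 0.0393, 0.0212]
orientation: [[0.978, 0.207, -0.0], [0.207, -0.978, -0.0], [-0.0, 0.0, -1.0]]
wrist_force: [0.7, -0.1, -0.1]
opening: 0.0007
gripper_force: 0.0
```

```bash
python3 st.py
python3 - <<'E'
from h import *
im=camera("top");cv2.imwrite("pics/top1.png",im);r=cast(im);print(r,cv2.boxPoints(r).round().tolist())
cv2.imwrite("pics/c2.png",cv2.resize(im[120:260,220:420],None,fx=4,fy=4,interpolation=cv2.INTER_CUBIC))
E
```

```text
t 3.975 tcp [-39.8  94.   21.2] yaw 11.92 Ff [ 0.7 -0.2 -0.1] op 0.0007
((-106.37281799316406, 60.67703628540039), (168.07009887695312, 93.46932983398438), 84.16263580322266) [[-161.0, -18.0], [-68.0, -28.0], [-51.0, 140.0], [-144.0, 149.0]]
```

View pics/c2.png

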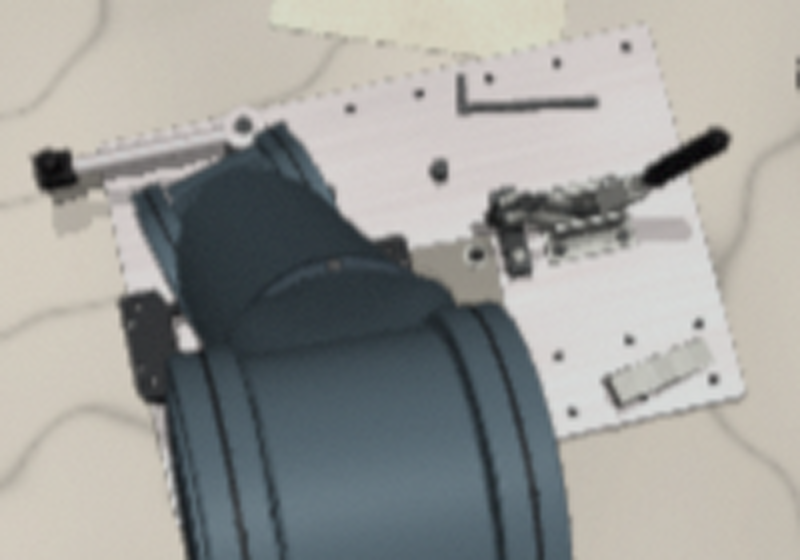

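The crop shows the arm hiding most of the casting. Its right-hand bolt hole, at crop (476,255), has moved about 20 mm towards the stop, so roughly 9 mm is left. Next I'll fork-push it in +x to the dowels.

Emit:
servo_tool --targets '[0,0,0,0,-1,0,-1,0,0,0,0,-1,-2.5,-1,0,0,0,0,-1,-5,-1,0,0,0,-4,2,-5,1,0,0,0,-8,6,-5,1,0,0,0,-8,8.6,-5,1,0,0,0,-8,8.6,-4,1,0,0,0,-8,8.6,-2,1,0,0,0,-8,8.6,-0.3,1,0,0,0,-8,8.6,-0.2,1]'

```text
time_s: 5.28
ee_pos: [0.4142, -0.0589, 0.0221]
orientation: [[0.978, 0.21, -0.002], [0.21, -0.978, 0.001], [-0.002, -0.001, -1.0]]
wrist_force: [-0.1, 0.1, -0.1]
opening: 0.0682
gripper_force: 0.0
```

```bash
python3 st.py
```

```text
t 5.275 tcp [-120.1   10.6   22.1] yaw 12.1 Ff [-0.1  0.1 -0.1] op 0.0682
```

Emit:
servo_tool --targets '[0,0,0,0.6,0,0,1,0,0,0,1.2,0,0,1,0,0,0,1.8,0,0,1,0,0,0,2.4,0,0,1,0,0,0,3.0,0,0,1,0,0,0,3.6,0,0,1,0,0,0,4.2,0,0,1,0,0,0,4.8,0,0,1,0,0,0,5.3,0,0,1,0,0,0,5.6,0,0,1]'

```text
time_s: 6.52
ee_pos: [0.4701, -0.049, 0.0232]
orientation: [[0.978, 0.207, 0.0], [0.207, -0.978, 0.0], [0.0, -0.0, -1.0]]
wrist_force: [-0.8, -1.0, 2.1]
opening: 0.0883
gripper_force: 0.9
```

Emit:
servo_tool --targets '[0,0,0,0.2,0,0,1,0,0,0,0.3,0,0,1,0,0,0,0.3,0,0,1]'

```text
time_s: 6.9
ee_pos: [0.4727, -0.0484, 0.0232]
orientation: [[0.978, 0.207, 0.0], [0.207, -0.978, 0.0], [0.0, -0.0, -1.0]]
wrist_force: [-0.8, -0.6, -0.6]
opening: 0.0883
gripper_force: 0.4
```

```bash
python3 st.py
```

```text
t 6.9 tcp [-60.6   8.7  23.2] yaw 11.97 Ff [-0.9 -0.4 -0.6] op 0.0883
```

Emit:
servo_tool --targets '[0,0,0,0.1,0,0,1,0,0,0,0.2,0,0,1,0,0,0,0.3,0,0,1]'

```text
time_s: 7.28
ee_pos: [0.4753, -0.0479, 0.0232]
orientation: [[0.978, 0.207, -0.001], [0.207, -0.978, -0.0], [-0.001, 0.0, -1.0]]
wrist_force: [-2.7, -1.1, 1.9]
opening: 0.0878
gripper_force: 1.7
```

Emit:
servo_tool --targets '[0,0,0,0.1,0,0,1,0,0,0,0.2,0,0,1,0,0,0,0.2,0,0,1]'

```text
time_s: 7.65
ee_pos: [0.4754, -0.0479, 0.0228]
orientation: [[0.978, 0.207, -0.004], [0.207, -0.978, -0.001], [-0.004, -0.0, -1.0]]
wrist_force: [-6.1, -1.6, 3.1]
opening: 0.0882
gripper_force: 3.3
```

```bash
python3 st.py
```

```text
t 7.65 tcp [-57.9   8.7  22.8] yaw 11.96 Ff [-6.3 -0.3  3.1] op 0.0882
```

Emit:
servo_tool --targets '[0,0,0,0.2,0,0,1,0,0,0,0.3,0,0,1,0,0,0,0.3,0,0,1]'

```text
time_s: 8.02
ee_pos: [0.4755, -0.0479, 0.0223]
orientation: [[0.978, 0.207, -0.01], [0.207, -0.978, -0.002], [-0.01, -0.0, -1.0]]
wrist_force: [-11.2, -2.8, 5.6]
opening: 0.0885
gripper_force: 5.9
```

Emit:
servo_tool --targets '[0,0,0,-1,0,0,1,0,0,0,-2,0,0,1,0,0,0,-2,0,-3,1,0,0,0,-2,0,-5,1,0,0,0,0,-4,-5,-1,0,0,0,3,-8,-5,-1,0,0,0,5.6,-11.1,-5,-1,0,0,0,5.6,-11.1,-3,-1,0,0,0,5.6,-11.1,-1,-1,0,0,0,5.6,-11.1,0.1,-1]'

```text
time_s: 9.28
ee_pos: [0.5122, 0.0735, 0.0216]
orientation: [[0.978, 0.208, 0.0], [0.208, -0.978, 0.0], [0.0, -0.0, -1.0]]
wrist_force: [0.0, -0.4, -0.2]
opening: 0.0302
gripper_force: 0.0
```

```bash
python3 st.py
```

```text
t 9.275 tcp [  3.3 119.8  21.6] yaw 11.98 Ff [-0.1 -0.4 -0.2] op 0.0302
```

Emit:
servo_tool --targets '[0,0,0,0,0,0,-1,0,0,0,0,0.3,0,-1,0,0,0,0,0.8,0,-1,0,0,0,0,1.4,0,-1,0,0,0,0,2,0,-1,0,0,0,0,2.5,0,-1,0,0,0,0,2.9,0,-1,0,0,0,0,3.2,0,-1,0,0,0,0,3.4,0,-1,0,0,0,0,3.4,0,-1]'

```text
time_s: 10.52
ee_pos: [0.5194, 0.04, 0.0222]
orientation: [[0.978, 0.207, 0.0], [0.207, -0.978, -0.0], [0.0, 0.0, -1.0]]
wrist_force: [0.3, 0.1, 0.3]
opening: 0.0004
gripper_force: 0.3
```

Emit:
servo_tool --targets '[0,0,0,0,0.1,0,-1,0,0,0,0,0.2,0,-1,0,0,0,0,0.2,0,-1]'

```text
time_s: 10.9
ee_pos: [0.5195, 0.0395, 0.0222]
orientation: [[0.978, 0.208, -0.0], [0.208, -0.978, 0.001], [0.0, -0.001, -1.0]]
wrist_force: [-1.0, 5.6, 1.0]
opening: 0.0004
gripper_force: 2.5
```

```bash
python3 st.py
```

```text
t 10.9 tcp [ 3.3 85.  22.2] yaw 12.03 Ff [0.1 5.7 1. ] op 0.0004
```

Emit:
servo_tool --targets '[0,0,0,0,0.2,0,-1,0,0,0,0,0.3,0,-1,0,0,0,0,0.3,0,-1]'

```text
time_s: 11.28
ee_pos: [0.5194, 0.0393, 0.0222]
orientation: [[0.978, 0.21, -0.001], [0.21, -0.978, 0.004], [-0.0, -0.004, -1.0]]
wrist_force: [-3.3, 11.1, 3.3]
opening: 0.0007
gripper_force: 6.0
```

Emit:
servo_tool --targets '[0,0,0,0,-1,0,-1,0,0,0,0,-2,-3,-1,0,0,0,0,-2,-5,-1,0,0,0,-4.5,2,-5,1,0,0,0,-9,6,-5,1,0,0,0,-9,7.2,-5,1,0,0,0,-9,7.2,-3,1,0,0,0,-9,7.2,-1,1,0,0,0,-9,7.2,0.1,1,0,0,0,-9,7.2,0.1,1]'

```text
time_s: 12.52
ee_pos: [0.4472, -0.0536, 0.0208]
orientation: [[0.978, 0.208, -0.001], [0.208, -0.978, -0.0], [-0.001, -0.0, -1.0]]
wrist_force: [-1.0, -0.8, 0.7]
opening: 0.0683
gripper_force: 0.0
```

```bash
python3 st.py
```

```text
t 12.525 tcp [-86.7   8.9  20.8] yaw 11.99 Ff [-1.1 -0.6  0.7] op 0.0683
```

Emit:
servo_tool --targets '[0,0,0,0.6,0,0,1,0,0,0,1.2,0,0,1,0,0,0,1.8,0,0,1,0,0,0,2.3,0,0,1,0,0,0,2.7,0,0,1,0,0,0,3.0,0,0,1,0,0,0,3.2,0,0,1,0,0,0,3.3,0,0,1,0,0,0,3.3,0,0,1]'

```text
time_s: 13.65
ee_pos: [0.4754, -0.0479, 0.0204]
orientation: [[0.978, 0.207, -0.008], [0.207, -0.978, -0.002], [-0.008, -0.0, -1.0]]
wrist_force: [-7.4, -2.3, 4.1]
opening: 0.0886
gripper_force: 4.0
```

```bash
python3 st.py
```

```text
t 13.65 tcp [-58.    8.7  20.4] yaw 11.95 Ff [-7.7 -0.7  4.1] op 0.0886
```

Emit:
servo_tool --targets '[0,0,0,-1.5,0,0,1,0,0,0,-3,0,0,1,0,0,0,-3,0,-5,1,0,0,0,-3,0,-10,-1,0,0,0,-3,4,-16,-1,0,0,0,-3,10,-18,-1,0,0,0,-3,16,-18,-1,0,0,0,-3,22,-18,-1,0,0,0,-3,25,-18,-1,0,0,0,-3,25,-18,-1]'

```text
time_s: 14.9
ee_pos: [0.5009, -0.3009, 0.2008]
orientation: [[0.979, 0.203, -0.0], [0.203, -0.979, -0.001], [-0.0, 0.001, -1.0]]
wrist_force: [0.2, 1.5, 1.1]
opening: 0.0201
gripper_force: 0.0
```

```bash
python3 st.py
python3 - <<'E'
from h import *
im=camera("top");sc=camera("scene");cv2.imwrite("pics/top2.png",im)
try:
    r=cast(im);print(r,cv2.boxPoints(r).round(1).tolist())
except Exception as e: print(e)
a=cv2.resize(im[130:250,230:410],(800,533),interpolation=cv2.INTER_CUBIC)
cv2.imwrite("pics/c3.png",a)
cv2.imwrite("pics/s3.png",cv2.resize(sc[200:320,220:440],(800,436),interpolation=cv2.INTER_CUBIC))
E
```

```text
t 14.9 tcp [ -85.4 -244.2  200.8] yaw 11.69 Ff [0.5 1.4 1.1] op 0.0201
((-0.5231208801269531, 1.023681640625), (100.01445770263672, 136.80361938476562), 0.1661985069513321) [[-50.70000076293945, 69.30000305175781], [-50.29999923706055, -67.5], [49.70000076293945, -67.19999694824219], [49.29999923706055, 69.5999984741211]]
```

View pics/c3.png

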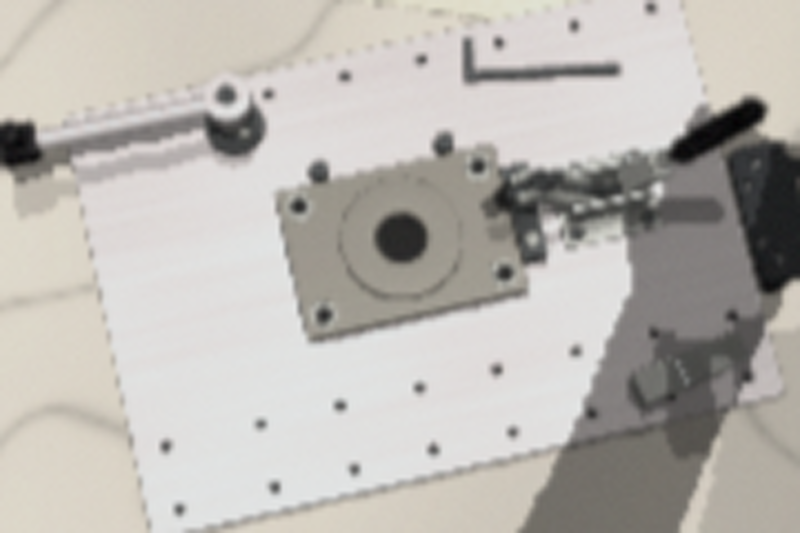

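The casting now measures (-0.5,+1.0) mm with 0.2° yaw. In the crop both dowels, at (318,172) and (443,145), touch its edge. Next is the handle.

Emit:
servo_tool --targets '[0,0,0,4,-4,0,-1,0,0,0,8,-9,0,-1,0,0,0,8,-9,0,-1,0,0,0,8,-9,2,-1,0,0,0,8,-9,2,-1]'

```text
time_s: 15.62
ee_pos: [0.5599, -0.1921, 0.1801]
orientation: [[0.978, 0.209, -0.003], [0.209, -0.978, 0.001], [-0.003, -0.001, -1.0]]
wrist_force: [-1.0, -0.0, 0.3]
opening: 0.0003
gripper_force: 0.0
```

```bash
python3 st.py
```

```text
t 15.625 tcp [  -5.1 -149.9  180.1] yaw 12.05 Ff [-1.   0.2  0.3] op 0.0003
```

Emit:
servo_tool --targets '[0,0,0,0.5,0.2,1.6,-1,0,0,0,0.5,0.5,3.2,-1,0,0,0,0.5,1.2,3.2,-1,0,0,0,0.5,1.9,3.2,-1,0,0,0,0.5,2.9,3.7,-1,0,0,0,0.5,3.8,4.2,-1,0,0,0,0.5,4.5,4.7,-1,0,0,0,0.5,5.1,5.3,-1,0,0,0,0.5,5.7,6.0,-1,0,0,0,0.5,6.2,6.7,-1]'

```text
time_s: 16.88
ee_pos: [0.5803, -0.2546, 0.1146]
orientation: [[0.978, 0.207, 0.002], [0.207, -0.978, -0.002], [0.002, 0.003, -1.0]]
wrist_force: [1.1, -1.9, 6.6]
opening: 0.0006
gripper_force: 2.4
```

```bash
python3 st.py
```

```text
t 16.875 tcp [   1.8 -215.3  114.6] yaw 11.93 Ff [ 0.7 -2.1  6.6] op 0.0006
```

Emit:
servo_tool --targets '[0,0,0,0,0.4,0.7,-1,0,0,0,0,0.8,1.5,-1,0,0,0,0,1.0,2.0,-1,0,0,0,0,1.2,2.5,-1,0,0,0,0,1.4,3.0,-1,0,0,0,0,1.5,3.5,-1,0,0,0,0,1.5,3.7,-1,0,0,0,0,1.5,3.8,-1]'

```text
time_s: 17.88
ee_pos: [0.5837, -0.2702, 0.0775]
orientation: [[0.979, 0.206, 0.003], [0.206, -0.979, -0.004], [0.002, 0.004, -1.0]]
wrist_force: [-2.1, -1.0, 13.4]
opening: 0.0006
gripper_force: 6.9
```

```bash
python3 st.py
```

```text
t 17.875 tcp [   1.9 -231.3   77.5] yaw 11.9 Ff [-2.3 -0.5 13.4] op 0.0006
```

Near the end of travel, so I'll press until the force climbs.

Emit:
servo_tool --targets '[0,0,0,0,0,0.2,-1,0,0,0,0,0,0.4,-1,0,0,0,0,0,0.4,-1]'

```text
time_s: 18.25
ee_pos: [0.584, -0.2704, 0.0767]
orientation: [[0.979, 0.206, 0.003], [0.206, -0.979, -0.004], [0.002, 0.005, -1.0]]
wrist_force: [-8.5, 0.5, 33.8]
opening: 0.0006
gripper_force: 16.9
```

Emit:
servo_tool --targets '[0,0,0,0,0,0.2,-1,0,0,0,0,0,0.4,-1,0,0,0,0,0,0.4,-1]'

```text
time_s: 18.62
ee_pos: [0.5843, -0.2704, 0.0758]
orientation: [[0.979, 0.206, 0.003], [0.206, -0.979, -0.005], [0.002, 0.006, -1.0]]
wrist_force: [-18.3, 4.9, 58.6]
opening: 0.0006
gripper_force: 29.7
```

Emit:
servo_tool --targets '[0,0,0,0,0,-3,-1,0,0,0,0,0,-8,-1,0,0,0,0,0,-13,-1,0,0,0,3,-5,-13,-1,0,0,0,6,-11,-13,-1,0,0,0,9,-17,-13,-1,0,0,0,12,-23,-13,-1,0,0,0,14.9,-29,-13,-1,0,0,0,14.9,-34,-13,-1,0,0,0,14.9,-38.7,-13,-1]'

```text
time_s: 19.88
ee_pos: [0.6476, 0.1444, 0.1972]
orientation: [[0.978, 0.209, -0.001], [0.209, -0.978, 0.0], [-0.001, -0.0, -1.0]]
wrist_force: [0.6, 0.3, -0.5]
opening: 0.0005
gripper_force: 0.0
```

Emit:
servo_tool --targets '[0,0,0,0,0,0,-1,0,0,0,0,0,0,-1]'

```text
time_s: 20.12
ee_pos: [0.6482, 0.1405, 0.1975]
orientation: [[0.978, 0.207, -0.001], [0.207, -0.978, -0.002], [-0.001, 0.002, -1.0]]
wrist_force: [-0.1, -0.7, -0.2]
opening: 0.0004
gripper_force: 0.0
```

```bash
python3 st.py
python3 - <<'E'
from h import *
im=camera("top");sc=camera("scene")
a=cv2.resize(im[130:250,230:410],(600,400),interpolation=cv2.INTER_CUBIC)
b=cv2.resize(sc[205:315,230:440],(382*2//2*1,200));b=cv2.resize(sc[205:315,230:395],(300*1,200))
b=cv2.resize(sc[210:310,230:380],(600,400),interpolation=cv2.INTER_CUBIC)
cv2.imwrite("pics/c4.png",np.vstack([cv2.resize(a,(450,300)),cv2.resize(b,(450,300))]))
E
```

```text
t 20.125 tcp [150.2 157.2 197.5] yaw 11.92 Ff [-0.2 -0.7 -0.2] op 0.0004
```

View pics/c4.png

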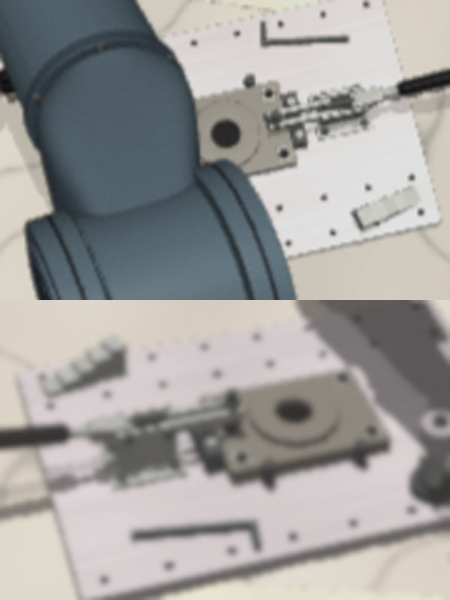

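The crops show the clamp handle down at (425,82), the arm level with its spindle on the casting's foot, and the casting still against the dowels. Next is the probe arm.

Emit:
servo_tool --targets '[0,0,0,0,0,5,-1,0,0,0,0,0,10,-1,0,0,0,0,0,13,-1,0,0,0,0,0,13.4,-1,0,0,0,0,0,13.4,-1]'

```text
time_s: 20.85
ee_pos: [0.6489, 0.1412, 0.0651]
orientation: [[0.979, 0.206, 0.001], [0.206, -0.979, -0.0], [0.001, 0.0, -1.0]]
wrist_force: [0.6, -0.0, 0.7]
opening: 0.0003
gripper_force: 0.0
```

```bash
python3 st.py
python3 - <<'E'
import numpy as np
from h import *
c=tof(read_state()["ee_pos"])
for a in list(range(70,221,10))+[221]:
    t=np.radians(a);u=np.array([np.cos(t),np.sin(t)]);v=np.array([-u[1],u[0]])
    F=np.array([98,85])+85*u-20*v; d=(F-c[:2])/10
    print(a,F.round(),"tool",d[0].round(1),(-d[1]).round(1))
E
```

```text
t 20.85 tcp [151.1 157.7  65.1] yaw 11.89 Ff [ 0.6 -0.1  0.7] op 0.0003
70 [146. 158.] tool -0.5 -0.0
80 [132. 165.] tool -1.9 -0.8
90 [118. 170.] tool -3.3 -1.2
100 [103. 172.] tool -4.8 -1.5
110 [ 88. 172.] tool -6.3 -1.4
120 [ 73. 169.] tool -7.8 -1.1
130 [ 59. 163.] tool -9.2 -0.5
140 [ 46. 155.] tool -10.5 0.3
150 [ 34. 145.] tool -11.7 1.3
160 [ 25. 133.] tool -12.6 2.5
170 [ 18. 119.] tool -13.3 3.8
180 [ 13. 105.] tool -13.8 5.3
190 [11. 90.] tool -14.0 6.8
200 [11. 75.] tool -14.0 8.3
210 [14. 60.] tool -13.7 9.8
220 [20. 46.] tool -13.1 11.2
221 [21. 44.] tool -13.0 11.3
```

Emit:
servo_tool --targets '[0,0,0,-0.5,0,0,-1,0,0,0,-1.9,-0.8,0,-1,0,0,0,-3.3,-1.2,0,-1,0,0,0,-4.8,-1.5,0,-1,0,0,0,-6.3,-1.4,0,-1,0,0,0,-7.8,-1.1,0,-1,0,0,0,-9.2,-0.5,0,-1,0,0,0,-10.5,0.3,0,-1,0,0,0,-11.7,1.3,0,-1,0,0,0,-12.6,2.5,0,-1]'

```text
time_s: 22.1
ee_pos: [0.5295, 0.0908, 0.0645]
orientation: [[0.978, 0.208, 0.0], [0.208, -0.978, 0.0], [0.0, -0.0, -1.0]]
wrist_force: [1.5, 0.3, 0.3]
opening: 0.0005
gripper_force: 0.5
```

Emit:
servo_tool --targets '[0,0,0,-0.7,1.3,0,-1,0,0,0,-1.2,2.8,0,-1,0,0,0,-1.4,4.3,0,-1,0,0,0,-1.4,5.8,0,-1,0,0,0,-1.3,6.6,0,-1,0,0,0,-1.1,7.3,0,-1,0,0,0,-0.9,7.9,0,-1,0,0,0,-0.8,8.2,0,-1,0,0,0,-0.7,8.4,0,-1,0,0,0,-0.7,8.4,0,-1]'

```text
time_s: 23.35
ee_pos: [0.5405, 0.0078, 0.0642]
orientation: [[0.978, 0.207, -0.0], [0.207, -0.978, -0.0], [-0.0, 0.0, -1.0]]
wrist_force: [0.9, 0.5, -0.1]
opening: 0.0006
gripper_force: 0.1
```

```bash
python3 st.py
```

```text
t 23.35 tcp [17.3 49.6 64.2] yaw 11.97 Ff [ 1.   0.3 -0.1] op 0.0006
```

Emit:
servo_tool --targets '[0,0,0,0.13,0.15,0,-1,0,0,0,0.26,0.3,0,-1,0,0,0,0.26,0.3,0,-1]'

```text
time_s: 23.72
ee_pos: [0.543, 0.0059, 0.0641]
orientation: [[0.978, 0.208, -0.001], [0.208, -0.978, 0.0], [-0.001, -0.001, -1.0]]
wrist_force: [-1.7, 1.9, 1.9]
opening: 0.0006
gripper_force: 1.7
```

Emit:
servo_tool --targets '[0,0,0,0.13,0.15,0,-1,0,0,0,0.26,0.3,0,-1,0,0,0,0.26,0.3,0,-1]'

```text
time_s: 24.1
ee_pos: [0.5436, 0.0054, 0.0637]
orientation: [[0.978, 0.209, -0.006], [0.209, -0.978, 0.002], [-0.006, -0.003, -1.0]]
wrist_force: [-10.4, 6.6, 6.8]
opening: 0.0006
gripper_force: 6.3
```

```bash
python3 st.py
```

```text
t 24.1 tcp [19.8 46.6 63.7] yaw 12.08 Ff [-8.8  8.6  6.8] op 0.0006
```

Emit:
servo_tool --targets '[0,0,0,-0.7,-0.8,0,-1,0,0,0,-2,-2.3,0,-1,0,0,0,-2,-2.3,-5,-1,0,0,0,-2,-2.3,-10,-1,0,0,0,-2,-2.3,-14,-1,0,0,0,-2,-8,-14,-1,0,0,0,-2,-14,-14,-1,0,0,0,-2,-20,-14,-1,0,0,0,-2,-25,-14,-1,0,0,0,-2,-25,-14,-1]'

```text
time_s: 25.35
ee_pos: [0.4743, 0.2482, 0.2048]
orientation: [[0.977, 0.214, 0.002], [0.214, -0.977, 0.003], [0.002, -0.002, -1.0]]
wrist_force: [-0.4, -0.2, 0.3]
opening: 0.0005
gripper_force: 0.0
```

Emit:
servo_tool --targets '[0,0,0,0,0,0,-1,0,0,0,0,0,0,-1,0,0,0,0,0,0,-1]'

```text
time_s: 25.72
ee_pos: [0.476, 0.2421, 0.2042]
orientation: [[0.979, 0.205, 0.0], [0.205, -0.979, -0.0], [0.0, 0.001, -1.0]]
wrist_force: [-0.0, 0.3, 0.8]
opening: 0.0003
gripper_force: 0.0
```

```bash
python3 st.py
python3 - <<'E'
from h import *
im=camera("top");sc=camera("scene")
for f in [(0,0,107)]: print(((proj("top",tow(f))-[230,130])*2.5),(proj("scene",tow(f))-[230,210])*3+[0,300])
cv2.imwrite("pics/c5.png",np.vstack([cv2.resize(im[130:250,230:410],(450,300),interpolation=cv2.INTER_CUBIC),cv2.resize(sc[210:310,230:380],(450,300),interpolation=cv2.INTER_CUBIC)]))
E
```

```text
t 25.725 tcp [  2.8 292.3 204.2] yaw 11.84 Ff [0.  0.3 0.8] op 0.0003
[225.16331116 118.64739871] [293.82461978 343.81570975]
```

View pics/c5.png

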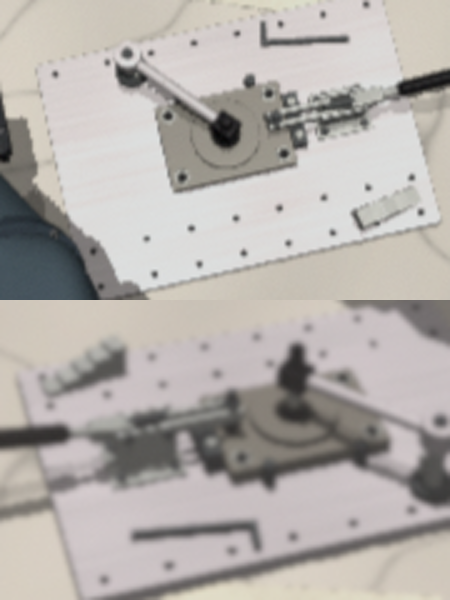

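Both crops show the probe over the bore: cap at (229,122) in the top crop and (296,347) in the scene crop, each within about 5 crop pixels of the prediction. The clamp is down and the bystanders on the plate have not moved. Handing in.

```bash
python3 -c "
from workcell import *
print(finish_job())"
```

```text
the job is handed in; nothing more can be done
None
```

The job is handed in at about 26 s of the 72 s limit, though no verdict came back: in the last pictures the casting is against both dowels and the end stop, the clamp is shut on it, the probe is at its stop over the bore, and the bystanders on the plate are in place.

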